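Latch the board test fixture shut

ROBOT

A 7-joint arm with a two-finger parallel gripper is mounted at the origin on the work surface. World frame = base frame: x ahead of the robot, y to its left, z up, the work surface at z = 0. Lengths are in m, angles in rad, forces in N, time in s.
With the tool pointing down it reaches from about 0.4 to 0.875 m from the base axis. Payload 6.5 kg.
Tool frame: the origin (TCP) lies midway between the tips of the shut fingers; the grasp point (between the pads) lies 19 mm behind it; z points along the fingers, y is the line along which they close (so a half turn about z gives the same grasp; the last joint's range is limited). The gripper opens to 85 mm and grips with 20 to 120 N. Pads are 22 mm wide; open, the fingers measure 114 mm over their backs; the gripper's body (76 mm by 85 mm) begins 54 mm behind the grasp point. The pads swing forward as they close: fully open they stand 13 mm farther back than shut.
Start: joints at [-1.396, 0.536, -0.004, 1.538, 0.003, 1.067, -0.071], TCP at [0.155, 0.631, 0.231] pointing down, gripper open.
Joint ranges: [-2.7, 2.7], [-0.37, 2.16], [-1.27, 1.26], [0.24, 2.4], [-1.31, 4.45], [0.19, 1.91], [-2.76, 2.76]. Speed limits (rad/s): [2.39, 2.39, 3.14, 3.14, 3.14, 3.14, 3.14].

INTERFACE

Orientations are given as a unit quaternion [w, x, y, z].
In Python, from rig import manip, imaging, models gives the robot as it stands.
- The arm moves only by the shell command python3 -m inch 'ROWS' [OPENING] [FORCE]. ROWS is a JSON object of lists of equal length, an entry for each row: "xyz": the shift along the tool's x, y, z in mm, a list of three; "angular": the turn, a rotation vector about the tool's x, y, z in rad, a list of three. In form: {"xyz": [[x, y, z], ...], "angular": [[rx, ry, rz], ...]}. A call has 1 to 12 rows; each row shifts and turns the commanded pose from where the row before left it, along the tool's axes as they then stand; what a row does not reach is not made up. A row lasts 1/8 s, in which the tool goes at most 62.5 mm and 10.7 degrees, less where a joint would pass 70% of its speed; a pose out of reach is approached as far as the arm can. A call with a gripper value outside its range is refused whole. OPENING is the opening, from 0 (shut) to 1 (fully open), set as the call begins (- or left out, the last holds). The fingers move at their own pace and stop on an object; FORCE is the grip in N (left out, the last holds). Time passes only in rows, so rows that do not move let the fingers close. It gives the time, the measured TCP pose, the force, the opening and the grip force at its end, in the units of the state.
- manip.read_state(): the state, without advancing time (a new reading comes with each control period).
- imaging.grab_frame(name): name is "scene" or "top" or "wrist"; returns a dict with "image" (384x512x3 uint8, red, green, blue), "camera_matrix" (3x3 intrinsics, pixels), "D" ([k1, k2, p1, p2, k3] as OpenCV has them; the pictures are not rectified), "world_from_camera" (4x4, takes a point from camera to world coordinates). Camera axes: x right, y down, z forward; pixel columns grow to the right and rows downward; lengths in m; the calibration is good to about 2 mm. A picture is of the moment at which its call begins. There is no depth.
- manip.job_done(): hands the job in; it is judged then, once.
Trained networks look in a picture, given as the dict that the camera call returned (one of the last four; its "shot" number tells which), for a name from the list of things; names that differ only in an ending like _2 or _b are one class to them, and where a whole thing is asked for, a point or a joint stands for the part that bears it (a point fixed in the world has none). Each returns a list of dicts, best first, with "conf" (0 to 1); they miss things now and then, are a little off and sometimes report something else, mostly with a low value. They report only what shows in the picture. A call takes as long as a camera call.
- models.look_for(picture, query): "extent" ([left, top, width, height] in pixels, round what is visible of it).
- models.outline_of(picture, query): "mask" (384x512 bool, what is visible of it) and "extent" ([left, top, width, height] in pixels, round what is visible of it).
- models.mark_of(picture, query): "xy" ([column, row] in pixels: a listed point, or the origin of a listed thing).
The state is a dict: "t": time; "joint_positions": joint angles; "qd": joint speeds; "effort": joint torques, N m; "position": TCP position; "tcp_rot": TCP orientation; "ft_force": force on the tool from outside, world axes, zero at the start; "wrist_torque": the same for the moment, N m; "finger_gap": finger opening in m; "grasp_force": force on a finger pad.
Only numpy, scipy, OpenCV 4.12 (cv2) and the standard library are available. Lean on these libraries where they do the work, as an engineer would, in place of code of your own. Each camera call takes 0.05 s, during which the arm holds its last target. There are 200 camera calls.

TASK

Close the board test fixture: take the latch bar by its ball knob, lift its tooth over the low wall of the keeper, slide the spring-loaded carriage in with it and gently lower the bar fully down into the keeper's notch, so that the carriage stays latched when you let go. The keeper is only a light part, so never press or bump the tooth hard against it (stay under 12 N), and leave the mouse, label roll and clear block where they are.

Things in the scene. Friction and masses are not known exactly. Their poses are not given: they have to be found in the camera images.
- fixture: Black base plate of the test fixture, 180 x 350 x 20 mm, fixed to the bench. Origin on the bench surface, z up; its +y axis (long side) is the way the carriage slides in, towards a black contact block (100 x 60 mm, 71 mm high, centred at x -20, y +125 mm). Latch bar and keeper lie along the line x = +60 mm of this frame. The fixture's parts do not move apart from carriage and bar.
- slot (a point): Middle of the slot in which the keeper is bolted, at bench height; fixed to the fixture. The middle of the keeper's notch lies along the fixture's y anywhere within 18 mm either way of this point, different each time; that offset is NOT measured and must be seen or felt. The keeper does not move during the job.
- slot_end (a point): Point 50 mm past slot along the fixture's +y. The KEEPER is a steel block, 34 mm wide in x; going in +y: a low wall 12 mm thick, top 48 mm above the bench; a notch 13 mm long; a tall wall 40 mm thick, top 75 mm above the bench, which stops the tooth of a bar raised less than about 0.25 rad (felt at the knob). Tooth against keeper must stay under 12 N.
- carriage (a joint): Aluminium carriage (100 x 130 mm, 48 mm high) with a green circuit board. Metres slid in along the fixture's +y: 0 = out (start), at most 0.074. A spring pushes it out: 3.2 N at 0, 5.6 N at 0.06; a damper adds 0.8 N per 10 mm/s. The tooth meets the low wall at 0.024, the tall wall at 0.049, and rests latched against the notch's outer side at 0.044, each plus the keeper's unknown offset (within 0.018 either way).
- latch (a joint): Steel latch bar, 114 mm long, 14 mm wide, hinged on the carriage, falling by its own weight (about 0.2 kg). Radians: 0 = level, fully down (at the start, and again when fully down in the notch), growing as its free end is lifted, at most 1.1. The tooth clears the low wall above about 0.085 rad; lying on top of it the bar reads about 0.08.
- hinge (a point): Centre of the latch bar's hinge pin (axis along the fixture's x), 46 mm above the bench; it moves with the carriage, along the line x = +60 mm of the fixture.
- knob (a point): Centre of the black ball knob, 26 mm in diameter, on a 10 mm stem on the latch bar. With the bar level it is 100 mm above the bench, 75 mm from the hinge towards the fixture's +y and 54 mm above the hinge; it moves with carriage and bar. Free space all round; the bar's top face is 71 mm above the bench.
- tooth: Steel tooth at the free end of the latch bar, 14 mm wide, 8 mm thick along the bar, reaching down from it. Origin at the middle of its lower end: with the bar level 39 mm above the bench and 110 mm from the hinge towards the fixture's +y. Its clearance in the notch is 5 mm in all.
- mouse_mid (a point): Middle of a black computer mouse, 60 x 100 x 32 mm, loose on the bench, to be left alone.
- roll_mid (a point): Middle of a white roll of labels standing upright, 76 mm in diameter, 56 mm high, loose on the bench, to be left alone.
- block_mid (a point): Middle of a clear acrylic block, 45 x 45 x 28 mm, loose on the bench, to be left alone.

How it is judged:
By the outcome, as a careful person would: the job done as asked, in the order asked, and still so for the second after the job is handed in, with the robot touching nothing.
It also fails if it takes over 67 s, if anything falls off the work surface, if the arm or the gripper's body presses on something with over 40 N, if the wrist force passes 120 N, or if a joint passes its speed limit or range.

## Working session

There is one attempt and no reset: what is moved stays moved. The work goes in short steps, Python scripts to look and compute and a shell command to move; the robot and the scene stay as the last step left them, time stands still between calls to the robot, and variables do not carry over. Pictures are saved under pics/ and viewed, at most 13 in all, crops included, and the job is handed in when it is done.

```bash
mkdir -p pics; cat > h.py <<'E'
import numpy as np, cv2
from rig import manip, imaging, models
from scipy.spatial.transform import Rotation as R
def ray(f,xy):
    K=np.array(f["camera_matrix"]);D=np.array(f["D"],float);T=np.array(f["world_from_camera"])
    u=cv2.undistortPoints(np.array([[xy]],float),K,D)[0,0]
    d=T[:3,:3]@np.array([u[0],u[1],1]);return T[:3,3],d/np.linalg.norm(d)
def atz(f,xy,z):
    o,d=ray(f,xy);return o+d*(z-o[2])/d[2]
def tri(rays):
    A=np.zeros((3,3));b=np.zeros(3)
    for o,d in rays:
        P=np.eye(3)-np.outer(d,d);A+=P;b+=P@o
    p=np.linalg.solve(A,b);return p,[np.linalg.norm((np.eye(3)-np.outer(d,d))@(p-o)) for o,d in rays]
def proj(f,p):
    T=np.linalg.inv(np.array(f["world_from_camera"]))
    return cv2.projectPoints(np.array([p],float),cv2.Rodrigues(T[:3,:3])[0],T[:3,3],np.array(f["camera_matrix"]),np.array(f["D"],float))[0][0,0]
def tcpR():
    s=manip.read_state();return np.array(s["position"]),R.from_quat(np.roll(s["tcp_rot"],-1))
def save(f,n): cv2.imwrite(n,f["image"][:,:,::-1])
E
python3 - <<'E'
from h import *
F={n:imaging.grab_frame(n) for n in("scene","top","wrist")}
for n,f in F.items():
    save(f,f"pics/{n}0.png")
    for q in("knob","hinge","tooth","slot","slot_end","fixture","mouse_mid","roll_mid","block_mid"):
        r=models.mark_of(f,q)
        if r: print(n,q,[(np.round(a["xy"],1).tolist(),round(a["conf"],2),np.round(atz(f,a["xy"],dict(knob=.1,hinge=.046,tooth=.039).get(q,0)),3).tolist()) for a in r[:2]])
s=manip.read_state();print(s)
a=np.hstack([F["scene"]["image"],F["top"]["image"]])
cv2.imwrite("pics/a.png",cv2.resize(a[:,:,::-1],(800,300)))
E
```

```text
scene knob [([254.7, 150.1], 0.9, [0.513, -0.051, 0.1])]
scene hinge [([234.7, 152.8], 0.83, [0.499, -0.121, 0.046])]
scene tooth [([264.5, 176.7], 0.54, [0.522, -0.014, 0.039]), ([276.9, 195.1], 0.33, [0.556, 0.043, 0.039])]
scene slot [([279.3, 195.7], 0.93, [0.523, 0.032, 0.0])]
scene slot_end [([291.0, 209.2], 0.59, [0.544, 0.078, -0.0])]
scene fixture [([275.1, 172.3], 0.85, [0.458, -0.021, 0.0]), ([264.0, 177.0], 0.46, [0.49, -0.035, 0.0])]
scene mouse_mid [([227.8, 192.6], 0.82, [0.588, -0.078, 0.0])]
scene roll_mid [([193.2, 160.4], 0.59, [0.548, -0.227, 0.0]), ([255.8, 150.2], 0.34, [0.414, -0.112, 0.0])]
scene block_mid [([270.0, 227.8], 0.83, [0.62, 0.067, 0.0])]
top knob [([285.4, 239.7], 0.61, [0.506, -0.049, 0.1])]
top hinge [([314.3, 247.7], 0.91, [0.492, -0.122, 0.046])]
top slot [([249.2, 234.2], 0.64, [0.523, 0.035, 0.0])]
top slot_end [([233.7, 232.0], 0.65, [0.527, 0.074, 0.0])]
top fixture [([231.4, 228.0], 0.75, [0.537, 0.08, 0.0]), ([275.4, 263.6], 0.65, [0.452, -0.032, 0.0])]
top roll_mid [([345.6, 214.7], 0.63, [0.578, -0.207, 0.0])]
top block_mid [([235.5, 193.5], 0.78, [0.625, 0.072, 0.0])]
{'t': 1.5, 'joint_positions': array([-1.39619418,  0.53637   , -0.00439799,  1.53788419,  0.00257258,
        1.06726703, -0.07123   ]), 'qd': array([ 0.00045509,  0.0013701 , -0.0002854 , -0.00082201,  0.00070283,
       -0.00046008,  0.00114874]), 'effort': array([-3.54590329e-04, -5.83330679e+01,  1.04785770e+00, -2.59433913e+01,
        1.24273266e-02,  1.90025799e-03, -3.65577728e-07]), 'position': array([0.15500832, 0.63126229, 0.23131553]), 'tcp_rot': array([4.85470149e-06, 1.20114591e-01, 9.92760033e-01, 3.83463614e-05]), 'ft_force': array([ 0.24796497,  0.76525309, -0.21858421]), 'wrist_torque': array([-0.01837694, -0.03553402,  0.02350936]), 'grasp_force': 0.0, 'finger_gap': 0.08541170734422682}
```

View pics/a.png

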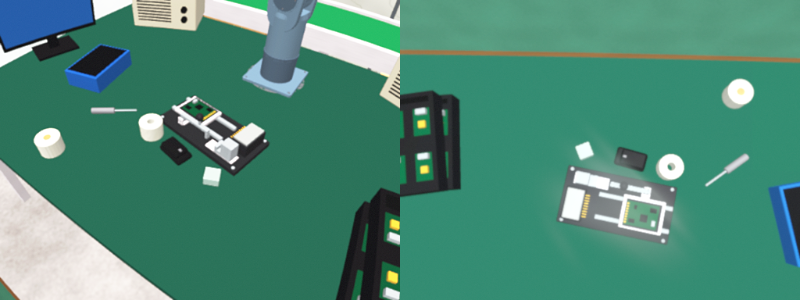

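```bash
python3 -m inch '{"xyz":[[-60,-8,-5],[-60,-8,-5],[-60,-8,-5],[-60,-8,-5],[-60,-8,-5],[-60,-8,-5],[-60,-8,-5],[-60,-8,-5],[-60,-8,-5],[-60,-8,-5],[-60,-8,-5],[-55,-8,0]],"angular":[[0,0,0.105],[0,0,0.105],[0,0,0.105],[0,0,0.105],[0,0,0.105],[0,0,0.105],[0,0,0.105],[0,0,0.105],[0,0,0.105],[0,0,0.105],[0,0,0.105],[0,0,0.105]]}' 1
python3 - <<'E'
from h import *
f=imaging.grab_frame("wrist");save(f,"pics/w1.png")
print(np.round(f["world_from_camera"],3))
for q in("knob","hinge","tooth","slot","slot_end"):
    for a in models.mark_of(f,q)[:2]: print(q,np.round(a["xy"],1),round(a["conf"],2),np.round(atz(f,a["xy"],dict(knob=.1,hinge=.046,tooth=.039).get(q,0)),3))
p,r=tcpR();print(p,r.as_matrix().round(3))
E
```

```text
t: 3.0
position: [0.5496, 0.0807, 0.287]
tcp_rot: [0.001, 0.684, 0.73, 0.001]
ft_force: [1.4, -0.9, -0.3]
finger_gap: 0.0851
grasp_force: 0.0
[[ 0.998  0.062  0.02   0.545]
 [ 0.065 -0.961 -0.271  0.15 ]
 [ 0.002  0.271 -0.963  0.429]
 [ 0.     0.     0.     1.   ]]
knob [215.1 268.5] 0.67 [ 0.508 -0.048  0.1  ]
hinge [211.8 294.5] 0.61 [ 0.498 -0.125  0.046]
tooth [228.9 223.1] 0.49 [ 0.518 -0.012  0.039]
slot [240.  186.9] 0.72 [0.53  0.031 0.   ]
slot_end [246.4 153. ] 0.68 [0.536 0.082 0.   ]
[0.54889248 0.08473285 0.28624071] [[-0.072  0.997 -0.   ]
 [ 0.997  0.072  0.001]
 [ 0.001 -0.    -1.   ]]
```

View pics/w1.png

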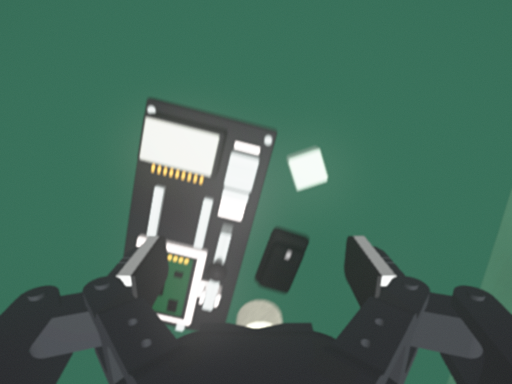

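```bash
python3 -m inch '{"xyz":[[-37,-17,43],[-36,-17,43],[0,0,0],[0,0,0],[0,0,0],[0,0,0]],"angular":[[0,0,0],[0,0,0],[0,0,0.125],[0,0,0.125],[0,0,0],[0,0,0]]}'
python3 - <<'E'
from h import *
f=imaging.grab_frame("wrist");save(f,"pics/w2.png")
print(np.round(f["world_from_camera"],3))
for q in("knob","hinge","tooth","slot","slot_end"):
    for a in models.mark_of(f,q)[:2]: print(q,np.round(a["xy"],1),round(a["conf"],2),np.round(atz(f,a["xy"],dict(knob=.1,hinge=.046,tooth=.039).get(q,0)),3))
p,r=tcpR();print(p,r.as_matrix().round(3))
E
```

```text
t: 4.05
position: [0.5204, 0.009, 0.2003]
tcp_rot: [-0.0, 0.766, 0.642, 0.0]
ft_force: [0.2, 0.3, 0.1]
finger_gap: 0.0855
grasp_force: 0.0
[[ 0.985 -0.169 -0.047  0.532]
 [-0.175 -0.948 -0.267  0.077]
 [ 0.     0.271 -0.963  0.342]
 [ 0.     0.     0.     1.   ]]
knob [254.9 251.1] 0.61 [ 0.509 -0.047  0.1  ]
hinge [258.  288.5] 0.91 [ 0.499 -0.122  0.046]
tooth [259.1 194.2] 0.65 [ 0.519 -0.013  0.039]
slot [256.2 147.8] 0.7 [0.524 0.03  0.   ]
[0.52022863 0.00792201 0.20037675] [[ 0.178  0.984  0.   ]
 [ 0.984 -0.178  0.   ]
 [ 0.     0.    -1.   ]]
```

View pics/w2.png

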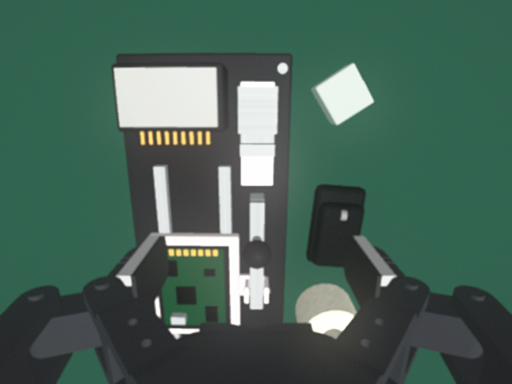

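```bash
python3 - <<'E'
import cv2
i=cv2.imread("pics/w2.png")[70:280,205:310]
i=cv2.resize(i[:,:],None,fx=2.8,fy=2.8,interpolation=cv2.INTER_CUBIC)
j=cv2.LUT(i,__import__('numpy').array([min(255,int(255*(max(0,k-120)/135)**1.5)) for k in range(256)],dtype='uint8'))
cv2.imwrite("pics/c2.png",cv2.hconcat([i,j]))
E
```

```text
(no output)
```

View pics/c2.png

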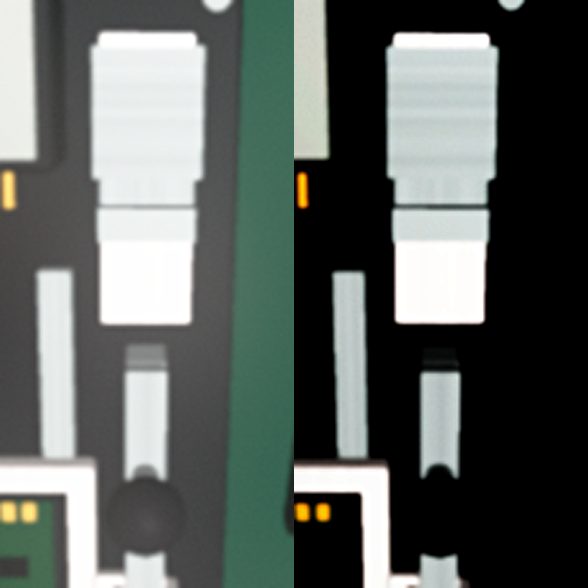

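```bash
python3 - <<'E'
from h import *
import json
K=None
f=imaging.grab_frame("wrist")
ya=np.array([.178,.984]);xa=np.array([.984,-.178])
def show(n,xy,z):
    p=atz(f,xy,z);print(n,p.round(4),"along",round(p[:2]@ya,4),"across",round(p[:2]@xa,4))
show("low wall inner",(257.5,143.9),.048);show("low wall outer",(257.3,155.7),.048)
show("tall near",(257.5,134.3),.075);show("tall far",(257.5,86.8),.075)
show("bar end top",(257,202.9),.071);show("knob",(257,253),.1)
for q in("slot","hinge","knob","tooth","slot_end"):
    for a in models.mark_of(f,q)[:1]: show(q,a["xy"],dict(knob=.1,hinge=.046,tooth=.039).get(q,0))
rays=[ray(f,(257,252.5))]
for n in("scene","top"):
    g=imaging.grab_frame(n)
    for a in models.mark_of(g,"knob")[:1]: rays.append(ray(g,a["xy"]))
print(tri(rays),tri(rays[:2]))
E
```

```text
low wall inner [0.5271 0.0392 0.048 ] along 0.1324 across 0.5117
low wall outer [0.5248 0.0277 0.048 ] along 0.1207 across 0.5115
tall near [0.5291 0.0509 0.075 ] along 0.1443 across 0.5115
tall far [0.5362 0.0903 0.075 ] along 0.1843 across 0.5115
bar end top [ 0.5171 -0.013   0.071 ] along 0.0792 across 0.5111
knob [ 0.5103 -0.05    0.1   ] along 0.0416 across 0.511
slot [0.5294 0.0281 0.    ] along 0.1219 across 0.5159
hinge [ 0.4984 -0.1239  0.046 ] along -0.0332 across 0.5125
knob [ 0.51   -0.0461  0.1   ] along 0.0454 across 0.51
tooth [ 0.5167 -0.0142  0.039 ] along 0.078 across 0.5109
slot_end [ 0.582 -0.218 -0.   ] along -0.1109 across 0.6115
(array([ 0.49224827, -0.09213948,  0.05863593]), [np.float64(0.023160349470574465), np.float64(0.022988838525599412), np.float64(0.0324075497250924)]) (array([ 0.51032026, -0.05226203,  0.09823631]), [np.float64(0.0016597574415881816), np.float64(0.0016597574415881937)])
```

```bash
python3 -m inch '{"xyz":[[-30,0,20],[-29,0.5,40],[0,0,35],[0,0,20],[0,0,7],[0,0,0],[0,0,0],[0,0,0]],"angular":[[0,0,0],[0,0,0],[0,0,0],[0,0,0],[0,0,0],[0,0,0],[0,0,0],[0,0,0]]}' 1
python3 - <<'E'
from h import *
f=imaging.grab_frame("wrist");save(f,"pics/w3.png")
print([(a["xy"],a["conf"],atz(f,a["xy"],.1)) for a in models.mark_of(f,"knob")[:1]])
E
```

```text
t: 5.85
position: [0.5107, -0.0502, 0.0791]
tcp_rot: [0.0, 0.768, 0.641, 0.001]
ft_force: [0.8, -0.5, -0.5]
finger_gap: 0.0852
grasp_force: 0.0
[([253.3, 263.7], 0.77, array([ 0.50905305, -0.0497943 ,  0.1       ]))]
```

View pics/w3.png

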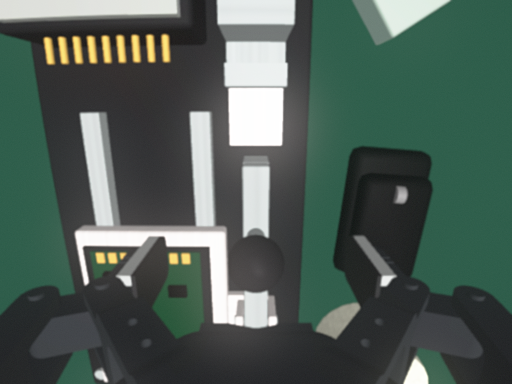

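```bash
python3 -m inch '{"xyz":[[0,0,0],[0,0,0],[0,0,0],[0,0,0],[0,0,0],[0,0,0],[0,0,0],[0,0,0]],"angular":[[0,0,0],[0,0,0],[0,0,0],[0,0,0],[0,0,0],[0,0,0],[0,0,0],[0,0,0]]}' 0 40
```

```text
t: 6.95
position: [0.5105, -0.0503, 0.0785]
tcp_rot: [0.0, 0.768, 0.641, 0.0]
ft_force: [1.4, 0.1, 2.8]
finger_gap: 0.0236
grasp_force: 39.1
```

```bash
python3 -m inch '{"xyz":[[0,0,0],[0,0,0],[0,0,2],[0,0,2],[0,0,0]],"angular":[[0,0,0],[0,0,0],[0,0,0],[0,0,0],[0,0,0]]}' 0.45 40
python3 -m inch '{"xyz":[[0,0,0],[0,0,0],[0,0,0],[0,0,0],[0,0,0]],"angular":[[0,0,0],[0,0,0],[0,0,0],[0,0,0],[0,0,0]]}' 0 40
```

```text
t: 7.58
position: [0.5099, -0.0502, 0.074]
tcp_rot: [-0.0, 0.768, 0.641, -0.0]
ft_force: [0.3, -0.4, -0.9]
finger_gap: 0.0385
grasp_force: 0.0
t: 8.2
position: [0.5105, -0.0504, 0.0745]
tcp_rot: [0.0, 0.768, 0.641, 0.0]
ft_force: [1.9, -1.7, 0.9]
finger_gap: 0.0239
grasp_force: 39.1
```

```bash
python3 -m inch '{"xyz":[[-1.4,0,-1.8],[-1.4,0,-1.8],[-1.5,0,-1.8],[-1.5,0,-1.8],[-1.6,0,-1.7],[-1.6,0,-1.7],[0,0,0],[0,0,0]],"angular":[[0,0,0],[0,0,0],[0,0,0],[0,0,0],[0,0,0],[0,0,0],[0,0,0],[0,0,0]]}'
python3 - <<'E'
from h import *
f=imaging.grab_frame("wrist");save(f,"pics/w4.png")
p,r=tcpR();print(p,p[:2]@[.178,.984],manip.read_state()["ft_force"])
E
```

```text
t: 9.2
position: [0.5088, -0.059, 0.085]
tcp_rot: [0.0, 0.768, 0.641, 0.0]
ft_force: [5.9, 0.4, -2.2]
finger_gap: 0.0237
grasp_force: 39.3
[ 0.50883588 -0.05895206  0.0849551 ] 0.03256396075190178 [ 4.91619076  1.45749486 -2.31683857]
```

View pics/w4.png

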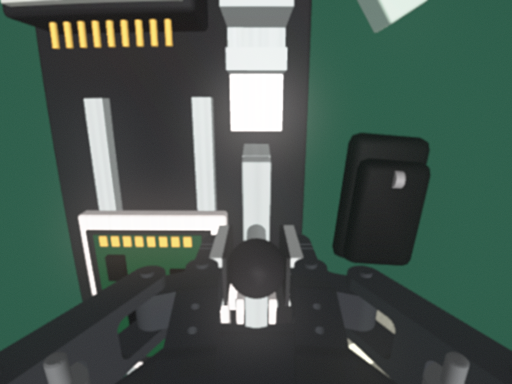

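```bash
python3 -m inch '{"xyz":[[4,0.1,0],[4,0.1,0],[4,0.1,0],[4,0.1,0],[4,0.1,0],[4,0,0],[4,0,0],[4,0,0],[4,0,0],[4,0,0],[4,0,0],[4,0,0]],"angular":[[0,0,0],[0,0,0],[0,0,0],[0,0,0],[0,0,0],[0,0,0],[0,0,0],[0,0,0],[0,0,0],[0,0,0],[0,0,0],[0,0,0]]}'
python3 -m inch '{"xyz":[[2,0,0],[2,0,0],[2,0,0],[2,0,0],[2,0,0],[0,0,0],[0,0,0],[0,0,0]],"angular":[[0,0,0],[0,0,0],[0,0,0],[0,0,0],[0,0,0],[0,0,0],[0,0,0],[0,0,0]]}'
python3 - <<'E'
from h import *
f=imaging.grab_frame("wrist");save(f,"pics/w5.png")
p,r=tcpR();print(p,p[:2]@[.178,.984],manip.read_state()["ft_force"],r.as_matrix()[:,0])
i=f["image"][40:300,170:345,::-1];cv2.imwrite("pics/c5.png",cv2.resize(i,None,fx=2.3,fy=2.3,interpolation=cv2.INTER_CUBIC))
E
```

```text
t: 10.75
position: [0.5167, -0.0156, 0.084]
tcp_rot: [0.001, 0.769, 0.64, -0.002]
ft_force: [6.0, -8.7, -11.3]
finger_gap: 0.0238
grasp_force: 39.7
t: 11.75
position: [0.5186, -0.0052, 0.0842]
tcp_rot: [0.001, 0.768, 0.64, -0.002]
ft_force: [5.6, -6.8, -9.6]
finger_gap: 0.024
grasp_force: 39.8
[ 0.51859963 -0.00521721  0.08417219] 0.0871770022123635 [ 5.26024147 -7.92984884 -9.00599409] [ 0.18105535  0.98346524 -0.00388326]
```

View pics/c5.png

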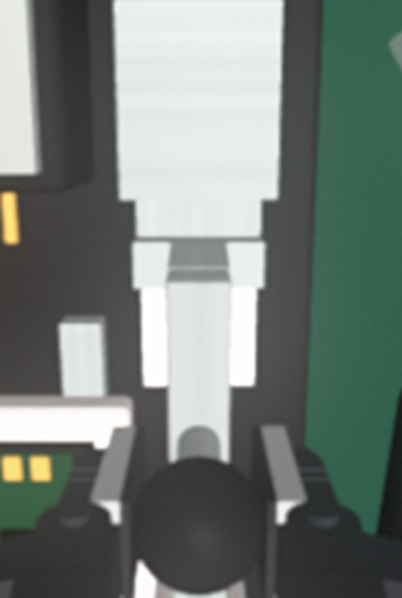

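```bash
python3 - <<'E'
from h import *
f=imaging.grab_frame("wrist")
for n,c,z in(("tooth low edge",(198,239.5),.0546),("tooth/bar edge?",(198,268),.064),("bar top end",(198,281),.0845),("low inner",(150,239.5),.048),("low outer",(150,288),.048),("tall near",(198,199),.075)):
    p=atz(f,(170+c[0]/2.3,40+c[1]/2.3),z);print(n,p.round(4),round(p[:2]@[.178,.984],4))
E
```

```text
tooth low edge [0.5269 0.0415 0.0546] 0.1346
tooth/bar edge? [0.5259 0.0361 0.064 ] 0.1291
bar top end [0.526  0.0369 0.0845] 0.1299
low inner [0.5146 0.0429 0.048 ] 0.1338
low outer [0.512  0.0304 0.048 ] 0.1211
tall near [0.5289 0.0527 0.075 ] 0.146
```

```bash
python3 -m inch '{"xyz":[[1.5,0,0],[1.5,0,0],[1.5,0,0],[1.5,0,0],[1,0,0],[1,0,0],[1,0,0],[0,0,0],[0,0,0],[0,0,0]],"angular":[[0,0,0],[0,0,0],[0,0,0],[0,0,0],[0,0,0],[0,0,0],[0,0,0],[0,0,0],[0,0,0],[0,0,0]]}'
python3 - <<'E'
from h import *
f=imaging.grab_frame("wrist");save(f,"pics/w6.png")
p,r=tcpR();print(p,p[:2]@[.178,.984],manip.read_state()["ft_force"])
i=f["image"][40:300,170:345,::-1];cv2.imwrite("pics/c6.png",cv2.resize(i,None,fx=2.3,fy=2.3,interpolation=cv2.INTER_CUBIC))
E
```

```text
t: 13.1
position: [0.5202, 0.0034, 0.0841]
tcp_rot: [0.001, 0.769, 0.64, -0.002]
ft_force: [4.9, -7.0, -10.0]
finger_gap: 0.0239
grasp_force: 39.8
[0.52017737 0.00341304 0.08411906] 0.09595000244748668 [ 5.36844419 -7.01365423 -9.45777897]
```

View pics/c6.png

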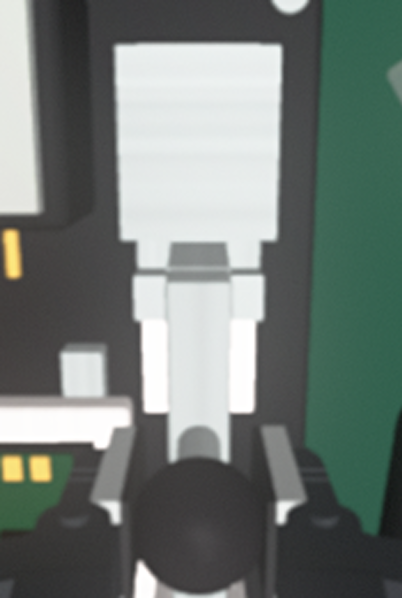

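```bash
python3 -m inch '{"xyz":[[1,0,1],[1,0,1.1],[0.9,0,1.1],[0.9,0,1.1],[0.9,0,1],[0,0,0],[0,0,0]],"angular":[[0,0,0],[0,0,0],[0,0,0],[0,0,0],[0,0,0],[0,0,0],[0,0,0]]}'
python3 - <<'E'
from h import *
p,r=tcpR();print(p,p[:2]@[.178,.984],manip.read_state()["ft_force"])
f=imaging.grab_frame("wrist");i=f["image"][40:300,170:345,::-1];cv2.imwrite("pics/c7.png",cv2.resize(i,None,fx=2.3,fy=2.3,interpolation=cv2.INTER_CUBIC))
E
```

```text
t: 14.02
position: [0.5211, 0.008, 0.079]
tcp_rot: [0.001, 0.769, 0.64, -0.002]
ft_force: [4.9, -7.2, -6.8]
finger_gap: 0.024
grasp_force: 39.9
[0.521093   0.00802342 0.07902191] 0.10064959972616659 [ 4.91444532 -7.22175249 -6.75638482]
```

View pics/c7.png

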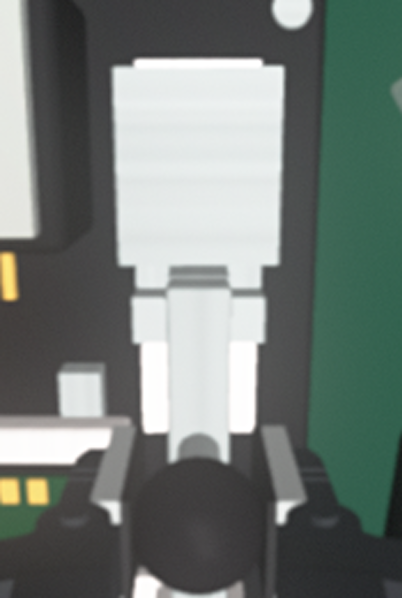

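```bash
python3 -m inch '{"xyz":[[0.8,0,1],[0.8,0,1],[0.6,0,0.8],[0.6,0,0.8],[0.6,0,0.7],[0,0,0],[0,0,0]],"angular":[[0,0,0],[0,0,0],[0,0,0],[0,0,0],[0,0,0],[0,0,0],[0,0,0]]}'
python3 - <<'E'
from h import *
p,r=tcpR();print(p,p[:2]@[.178,.984],manip.read_state()["ft_force"])
E
```

```text
t: 14.95
position: [0.5217, 0.0113, 0.0748]
tcp_rot: [0.001, 0.769, 0.64, -0.002]
ft_force: [3.7, -8.1, -5.7]
finger_gap: 0.0236
grasp_force: 40.0
[0.52167253 0.0113215  0.07482606] 0.10399806892797903 [ 3.69784278 -8.05229966 -5.65278313]
```

```bash
python3 -m inch '{"xyz":[[0,0,0.4],[0,0,0.3],[-0.5,0,0],[-0.5,0,0],[-0.5,0,0],[-0.5,0,0],[-0.5,0,0],[-0.5,0,0],[0,0,0],[0,0,0]],"angular":[[0,0,0],[0,0,0],[0,0,0],[0,0,0],[0,0,0],[0,0,0],[0,0,0],[0,0,0],[0,0,0],[0,0,0]]}'
python3 - <<'E'
from h import *
p,r=tcpR();print(p,p[:2]@[.178,.984],manip.read_state()["ft_force"])
E
```

```text
t: 16.2
position: [0.5213, 0.0091, 0.0746]
tcp_rot: [0.001, 0.768, 0.64, -0.001]
ft_force: [2.4, -5.1, -0.1]
finger_gap: 0.0236
grasp_force: 40.3
[0.52132497 0.00911502 0.07457239] 0.10176502235879523 [ 2.44918865 -5.06441197 -0.12206504]
```

```bash
python3 -m inch '{"xyz":[[-0.5,0,0],[-0.5,0,0],[-0.5,0,0],[-0.5,0,0],[0,0,0],[0,0,0]],"angular":[[0,0,0],[0,0,0],[0,0,0],[0,0,0],[0,0,0],[0,0,0]]}'
python3 - <<'E'
from h import *
p,r=tcpR();print(p,p[:2]@[.178,.984],manip.read_state()["ft_force"])
f=imaging.grab_frame("wrist");i=f["image"][40:300,170:345,::-1];cv2.imwrite("pics/c8.png",cv2.resize(i,None,fx=2.3,fy=2.3,interpolation=cv2.INTER_CUBIC))
E
```

```text
t: 16.95
position: [0.5213, 0.0092, 0.0746]
tcp_rot: [0.0, 0.768, 0.641, -0.0]
ft_force: [2.6, -4.8, -1.2]
finger_gap: 0.0238
grasp_force: 40.3
[0.52134187 0.00917781 0.07457403] 0.10182981881665722 [ 2.58818596 -4.81127333 -1.21025122]
```

```bash
python3 -m inch '{"xyz":[[-0.7,0,0],[-0.7,0,0],[0,0,0],[0,0,0]],"angular":[[0,0,0],[0,0,0],[0,0,0],[0,0,0]]}'
python3 - <<'E'
from h import *
p,r=tcpR();print(p,p[:2]@[.178,.984],manip.read_state()["ft_force"])
E
```

```text
t: 17.5
position: [0.5213, 0.0091, 0.0746]
tcp_rot: [-0.0, 0.768, 0.641, 0.0]
ft_force: [2.2, -0.3, -1.5]
finger_gap: 0.0238
grasp_force: 40.3
[0.52132352 0.00906868 0.07459256] 0.1017191670643185 [ 2.20578349 -0.32225893 -1.51532142]
```

View pics/c8.png

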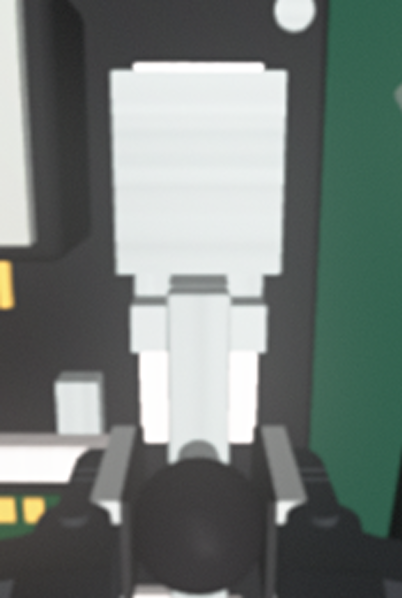

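```bash
python3 -m inch '{"xyz":[[0,0,0],[0,0,0],[0,0,0],[0,0,0],[0,0,0],[0,0,0],[0,0,-10],[0,0,-30],[0,0,-40],[0,0,-40],[0,0,0],[0,0,0]],"angular":[[0,0,0],[0,0,0],[0,0,0],[0,0,0],[0,0,0],[0,0,0],[0,0,0],[0,0,0],[0,0,0],[0,0,0],[0,0,0],[0,0,0]]}' 0.8
python3 - <<'E'
from h import *
f=imaging.grab_frame("wrist")
for q in("knob","hinge"):
    for a in models.mark_of(f,q)[:1]:
        p=atz(f,a["xy"],dict(knob=.1,hinge=.046)[q]);print(q,p,p[:2]@[.178,.984])
save(f,"pics/w9.png")
E
```

```text
t: 19.0
position: [0.5209, 0.0085, 0.1946]
tcp_rot: [-0.0, 0.768, 0.641, 0.0]
ft_force: [-0.1, -0.1, 0.2]
finger_gap: 0.0683
grasp_force: 0.0
knob [0.52097552 0.01009217 0.1       ] 0.10266434212992806
hinge [ 0.50829022 -0.06636715  0.046     ] 0.02517038164854223
```

View pics/w9.png

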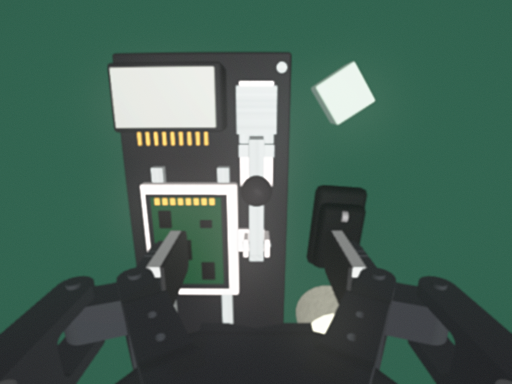

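The picture shows the carriage held in: the knob is at (257,190), the bar end sits in the notch against the tall wall at about (257,138), and the mouse, roll and block have not moved. The gripper is clear of everything.

```bash
python3 -c "from rig import manip;print(manip.job_done())"
```

```text
the job is handed in; nothing more can be done
None
```

The fixture is closed and handed in at about 19 s of the 67 s: the carriage stayed latched, slid in about 60 mm with the bar fully down in the notch, after I let go. Wrist forces stayed low, with no jump that would mean the tooth hit the keeper (its contact force isn't measured directly), and the mouse, label roll and clear block were not moved.

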